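Hang up the chuck-key tote, then hold the lathe's jog paddle

ROBOT

A 7-joint arm with a two-finger parallel gripper is mounted at the origin on the work surface. World frame = base frame: x ahead of the robot, y to its left, z up, the work surface at z = 0. Lengths are in m, angles in rad, forces in N, time in s.
With the tool pointing down it reaches from about 0.425 to 1.025 m from the base axis. Payload 9.4 kg.
Tool frame: the origin (TCP) lies at the very end of the fingers, on their centre line; the grasp point (between the pads) lies 19 mm behind it (bot.grip_depth is the distance from the TCP to the grasp point, in m); z points along the fingers, y is the line along which they close (so a half turn about z gives the same grasp; the last joint's range is limited). The gripper opens to 85 mm and grips with 20 to 120 N. Pads are 22 mm wide; open, the fingers measure 114 mm over their backs; the gripper's body (76 mm by 85 mm) begins 54 mm behind the grasp point. The pads swing forward as they close: fully open they stand 13 mm farther back than shut.
Start: joints at [-1.414, 0.599, -0.003, 1.599, 0.002, 0.943, -0.08], TCP at [0.168, 0.705, 0.231] pointing down, gripper open.
Joint ranges: [-2.57, 2.57], [-0.35, 1.97], [-1.29, 1.29], [0.11, 2.56], [-1.05, 4.19], [0.11, 1.86], [-2.63, 2.63]. Speed limits (rad/s): [2.22, 2.22, 3.01, 3.01, 3.14, 3.14, 3.14].

INTERFACE

Orientations are given as [roll, pitch, yaw] about the fixed x, y, z axes, in that order (R = Rz(yaw) Ry(pitch) Rx(roll)).
In Python, from station import bot, vision, nets gives the robot as it stands.
- The arm moves only by the tool move_arm, never from a script. Its argument "targets" is a list of rows, each a list of 7 numbers: the shift along the world's x, y, z in cm, then the turn, a rotation vector about the world's x, y, z in rad, then the opening, from -1 (shut) to 1 (fully open), so that 0 is half open. A call has 1 to 8 rows; each row shifts and turns the commanded pose from where the row before left it; what a row does not reach is not made up. A row lasts 1/8 s, in which the tool goes at most 62.5 mm and 10.7 degrees, less where a joint would pass 70% of its speed; a pose out of reach is approached as far as the arm can. A call is refused whole if a number of a shift passes 6.25 or a number of a turn 0.188, either way. A call with a gripper value outside its range is refused whole. The fingers move at their own pace and stop on an object; "force" is the grip in N (left out, the last holds). Time passes only in rows, so rows that do not move let the fingers close. It gives the time, the measured TCP pose, the force, the opening and the grip force at its end, in the units of the state.
- bot.get_obs(): the state, without advancing time (a new reading comes with each control period).
- vision.camera(name): name is "scene" or "top" or "wrist"; returns a dict with "color" (480x640x3 uint8, red, green, blue), "z_map" (480x640 float32, m along the optical axis (not along the pixel's ray), 0 where there is no reading), "camera_matrix" (3x3 intrinsics, pixels), "R" (3x3) and "t" (3): a world point X has camera coordinates R X + t. Camera axes: x right, y down, z forward; pixel columns grow to the right and rows downward; lengths in m; the calibration is good to about 2 mm. The wrist camera is an equidistant fisheye: a pixel r from the principal point sees the ray r / f radians off the axis. A picture is of the moment at which its call begins.
- bot.job_done(): hands the job in; it is judged then, once.
Trained networks look in a picture, given as the dict that the camera call returned (one of the last four; its "shot" number tells which), for a name from the list of things; names that differ only in an ending like _2 or _b are one class to them, and where a whole thing is asked for, a point or a joint stands for the part that bears it (a point fixed in the world has none). Each returns a list of dicts, best first, with "score" (0 to 1); they miss things now and then, are a little off and sometimes report something else, mostly with a low value. They report only what shows in the picture. A call takes as long as a camera call.
- nets.cut_out(picture, query): "region" (480x640 bool, what is visible of it) and "box" ([left, top, right, bottom] in pixels, round what is visible of it).
- nets.place_of(picture, query): "at" ([row, column] in pixels: a listed point, or the origin of a listed thing).
The state is a dict: "clock": time; "qpos": joint angles; "joint_velocities": joint speeds; "joint_efforts": joint torques, N m; "eef_pos": TCP position; "orientation": TCP orientation; "wrist_force": force on the tool from outside, world axes, zero at the start; "torque": the same for the moment, N m; "finger_gap": finger opening in m; "gripper_force": force on a finger pad.
Only numpy, scipy, OpenCV 4.12 (cv2) and the standard library are available. Lean on these libraries where they do the work, as an engineer would, in place of code of your own. Each camera call takes 0.05 s, during which the arm holds its last target. There are 200 camera calls.

TASK

The lathe is to be jogged. First clear the small wooden tool tote off the bench: keep it upright, hang it by its dowel handle across both prongs of the steel holder and let go of it. Only then press the jog station's spring-loaded dead-man paddle from its raised rest down to its level middle position, never right down to its lower stop, and finish while still holding it level there with the gripper; leave the bowl, jar and wood blank where they are.

Things in the scene. Friction and masses are not known exactly. Their poses are not given: they have to be found in the camera images.
- tote_handle (a point): Middle of the loose tote's handle, a round wooden dowel 12 mm in diameter, free for 134 mm between two upright end strips (34 mm wide, 8 mm thick, rising 15 mm above this point). This point is on the dowel's axis, 160 mm above the tote's underside. Local y runs along the dowel, x across it, z up. The tote is the same after half a turn.
- tote: The tote; origin at the centre of its underside, axes as tote_handle. Open plywood tray 90 (x) x 150 (y) mm, 50 mm high, with a chuck key and spare jaws fixed inside (up to 60 mm), a strip up each end and the dowel between them. 0.28 to 0.56 kg, balanced below the dowel. It stands on the bench at the start.
- holder_seat (a point): Where the handle's middle lies when hung on the holder, 230 mm above the bench. Two round steel prongs, 8 mm thick, at local y = -42 and +42 mm (76 mm clear between), run level from the cross bar at x = +83 mm towards local -x, dip in a shallow V at x = 0 and end in upturned tips at x = -28 mm, tops 251 mm above the bench. Local z is up.
- holder: The fixed holder; origin on the bench directly below holder_seat, same axes: foot 130 mm square, post 30 mm square at x = +100 mm, up to 229 mm (cross bar 237 mm). The handle passes over the prong tips towards local +x, prongs between handle and tray, and is lowered onto both prongs, parallel to local y.
- paddle_top (a point): Centre of the upper face of the jog paddle; moves with it. A black flat plate 56 mm long, 44 mm wide, 14 mm thick on a steel arm, its centre 100 mm from the hinge. Local x runs along the arm to the hinge, z out of the upper face. At rest it slopes up away from the housing by 0.3 rad.
- paddle (a joint): Angle of the jog paddle, rad: 0 at rest (raised), 0.3 level (its middle position), 0.6 on the lower stop. A spring pushes it up: about 4 N at rest and 8 N when level, at the paddle's centre; it springs up when let go.
- paddle_level (a point): Fixed point where paddle_top lies when the paddle is level: 137 mm above the bench. Local z is up, local x points to the hinge (100 mm away, 130 mm above the bench). A thin steel index pin beside the arm (y = +24 mm, x = +35 to +85 mm, 130 mm above the bench) marks the level position.
- station: The fixed jog station; origin on the bench directly below paddle_level, same axes. Grey housing 90 x 70 mm, 110 mm high, from x = +85 mm on; two hinge cheeks at its front rise to 151 mm from x = +82 mm on.
- bowl: Bystander: small turned wooden bowl, 110 mm in diameter, 50 mm high; origin at the centre of its underside.
- wax_jar: Bystander: amber glass jar with a steel lid, 64 mm in diameter, 70 mm high; origin at the centre of its underside.
- blank: Bystander: upright plain wood cylinder, 70 mm in diameter, 70 mm high; origin at the centre of its underside.

How it is judged:
By the outcome, as a careful person would: the job done as asked, in the order asked, and still so for the second after the job is handed in, while the arm keeps its last pose, push and grip.
It also fails if it takes over 51 s, if anything falls off the work surface, if the arm or the gripper's body presses on something with over 40 N, if the wrist force passes 120 N, or if a joint passes its speed limit or range.

## Working session

There is one attempt and no reset: what is moved stays moved. The work goes in short steps, Python scripts to look and compute and a tool call to move; the robot and the scene stay as the last step left them, time stands still between calls to the robot, and variables do not carry over. Pictures are saved under pics/ and viewed, at most 10 in all, crops included, and the job is handed in when it is done.

Besides the shell and the picture viewer there is one more tool, called after ">>>" as name(argument=value, ...) on one line, values as JSON. move_arm: Moves the arm, as the interface text tells. Its arguments: {"type":"object","properties":{"targets":{"type":"array","items":{"type":"array","items":{"type":"number"}}},"force":{"type":"number"}},"required":["targets"]}

```bash
ls; mkdir -p pics
cat > h.py <<'E'
import numpy as np, cv2
from station import bot, vision, nets
np.set_printoptions(precision=4, suppress=True)
def snap(cam,fn=None):
    p=vision.camera(cam)
    if fn: cv2.imwrite('pics/'+fn,p['color'][:,:,::-1])
    return p
def cloud(p):
    z=p['z_map'].astype(float);K=p['camera_matrix'];v,u=np.mgrid[:480,:640]
    X=np.stack([(u-K[0,2])/K[0,0]*z,(v-K[1,2])/K[1,1]*z,z],-1)
    return (X-p['t'])@p['R'], z>0   # R^T (X-t)
def at_height(p,rc,h):
    K=p['camera_matrix'];d=np.array([(rc[1]-K[0,2])/K[0,0],(rc[0]-K[1,2])/K[1,1],1])
    o=-p['R'].T@p['t'];d=p['R'].T@d
    return o+d*(h-o[2])/d[2]
E
python3 - <<'E'
from h import *
o=bot.get_obs();print(o['clock'],o['eef_pos'],o['orientation'],o['finger_gap'])
H=dict(tote_handle=.16,tote=0,holder_seat=.23,holder=0,paddle_top=.165,paddle_level=.137,station=0,bowl=0,wax_jar=0,blank=0)
for c in ['top','scene']:
    p=snap(c,c+'1.png');X,ok=cloud(p)
    for q,h in H.items():
        r=nets.place_of(p,q)[:2]
        print(c,q,[(round(a['score'],2),np.round(a['at']),at_height(p,a['at'],h)) for a in r])
    for q in ['tote','holder','station','paddle_top','bowl','wax_jar','blank']:
        r=nets.cut_out(p,q)[:1]
        for a in r:
            m=a['region']&ok; P=X[m]
            print(c,q,round(a['score'],2),a['box'],np.percentile(P,[2,50,98],axis=0).round(3).tolist())
E
```

```text
pics
0.0 [0.1678 0.7048 0.2304] [-3.14    0.0001  2.9079] 0.08548601831922902
top tote_handle [(0.8, array([274., 338.]), array([ 0.4459, -0.0343,  0.16  ]))]
top tote [(0.93, array([280., 332.]), array([ 0.4335, -0.0213,  0.    ]))]
top holder_seat [(0.64, array([226., 415.]), array([ 0.5629, -0.2321,  0.23  ]))]
top holder [(0.9, array([236., 401.]), array([ 0.5633, -0.231 ,  0.    ]))]
top paddle_top [(0.96, array([233., 237.]), array([0.5604, 0.2339, 0.165 ]))]
top paddle_level [(0.61, array([236., 235.]), array([0.5553, 0.2428, 0.137 ]))]
top station []
top bowl [(0.71, array([198., 326.]), array([ 0.6822, -0.0065,  0.    ]))]
top wax_jar [(0.63, array([315., 445.]), array([ 0.3266, -0.3501,  0.    ]))]
top blank [(0.6, array([300., 205.]), array([0.381 , 0.3553, 0.    ])), (0.6, array([234., 404.]), array([ 0.5689, -0.2386,  0.    ]))]
top tote 0.64 [308.5, 259.0, 363.7, 299.1] [[0.398, -0.104, 0.001], [0.439, -0.033, 0.037], [0.485, 0.039, 0.173]]
top holder 0.66 [383.4, 178.5, 436.9, 239.5] [[0.556, -0.304, 0.003], [0.648, -0.237, 0.013], [0.725, -0.182, 0.24]]
top station 0.
[... 1355 characters left out ...]
cene holder 0.63 [162.6, 258.9, 270.4, 431.5] [[0.544, -0.303, 0.0], [0.673, -0.244, 0.011], [0.73, -0.179, 0.238]]
scene station 0.82 [401.8, 196.0, 475.8, 321.6] [[0.552, 0.202, 0.008], [0.688, 0.228, 0.108], [0.746, 0.276, 0.17]]
scene paddle_top 0.96 [404.7, 194.1, 453.0, 255.5] [[0.541, 0.219, 0.133], [0.585, 0.24, 0.159], [0.671, 0.259, 0.173]]
scene bowl 0.89 [312.3, 304.5, 370.5, 353.7] [[0.628, -0.048, -0.0], [0.669, 0.008, 0.026], [0.729, 0.051, 0.051]]
scene wax_jar 0.82 [102.7, 253.7, 142.2, 294.3] [[0.31, -0.376, 0.009], [0.349, -0.348, 0.057], [0.362, -0.321, 0.072]]
scene blank 0.89 [387.0, 156.5, 418.2, 193.8] [[0.347, 0.317, 0.004], [0.39, 0.34, 0.064], [0.41, 0.381, 0.073]]
```

View pics/top1.png

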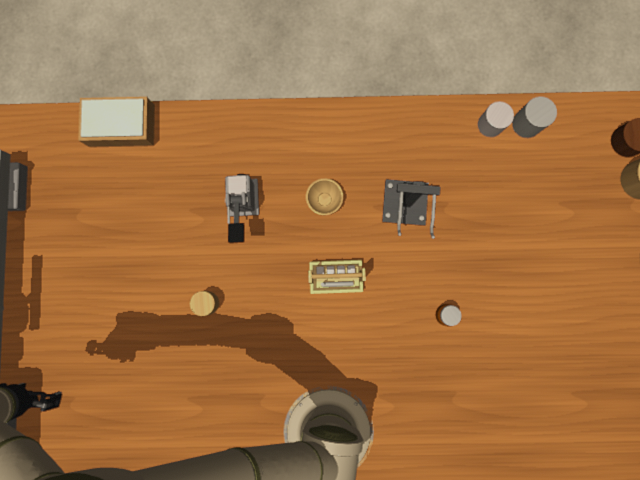

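View pics/scene1.png

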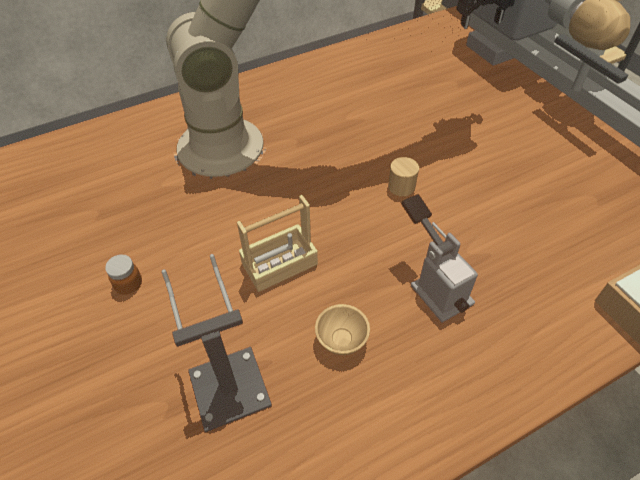

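The top view shows the tote at about (col 338, row 276), the holder at (405, 205) with its prongs towards the robot, and the paddle at (236, 233). The bowl is at (325, 197), the jar at (450, 315) and the blank at (203, 303). The scene view agrees. Next I'll fit the axes.

```bash
cat > fit.py <<'E'
from h import *
def line(P,name):
    if len(P)<8: print(name,len(P));return
    c=np.median(P,0); vx,vy,x0,y0=cv2.fitLine(P[:,:2].astype(np.float32),cv2.DIST_HUBER,0,.001,.001).ravel()
    s=(P[:,:2]-[x0,y0])@[vx,vy]
    mid=np.array([x0,y0])+np.array([vx,vy])*(np.percentile(s,1)+np.percentile(s,99))/2
    print(name,len(P),'mid',mid,'ang',np.arctan2(vy,vx),'len',np.ptp(np.percentile(s,[1,99])),'z',np.percentile(P[:,2],[5,50,95]))
E
python3 - <<'E'
from fit import *
for c in ['top','scene']:
    p=snap(c);X,ok=cloud(p)
    box=lambda a,b,y0,y1,z0,z1:X[ok&(X[...,0]>a)&(X[...,0]<b)&(X[...,1]>y0)&(X[...,1]<y1)&(X[...,2]>z0)&(X[...,2]<z1)]
    print(c)
    line(box(.36,.52,-.15,.1,.145,.19),'dowel')
    line(box(.36,.52,-.15,.1,.035,.055),'tray')
    line(box(.45,.63,-.234,-.16,.2,.26),'prongL')
    line(box(.45,.63,-.32,-.234,.2,.26),'prongR')
    line(box(.636,.68,-.35,-.13,.225,.26),'bar')
    line(box(.5,.70,.15,.32,.125,.2),'paddle')
    line(box(.52,.59,.15,.32,.145,.2),'plate')
    line(box(.62,.80,.15,.32,.1,.12),'housing')
E
```

```text
top
dowel 316 mid [ 0.4418 -0.0324] ang -1.5501655 len 0.14842686949759687 z [0.159  0.1655 0.1762]
tray 536 mid [ 0.4635 -0.0333] ang 1.5194004 len 0.15093029611259662 z [0.0365 0.047  0.0534]
prongL 110 mid [ 0.5833 -0.194 ] ang -0.106496714 len 0.09192555712663836 z [0.2226 0.2308 0.2464]
prongR 126 mid [ 0.5787 -0.2776] ang -0.11179118 len 0.0994881496570971 z [0.2221 0.2306 0.2464]
bar 450 mid [ 0.6561 -0.244 ] ang 1.4988413 len 0.10864459644771066 z [0.2284 0.2355 0.2402]
paddle 712 mid [0.6029 0.2385] ang 0.04375811 len 0.13596323455225617 z [0.1332 0.1531 0.1726]
plate 333 mid [0.5611 0.2353] ang 0.20981249 len 0.054801774545317566 z [0.156  0.166  0.1741]
housing 516 mid [0.6936 0.2331] ang 0.8080244 len 0.0993339319131955 z [0.1037 0.1106 0.1165]
scene
dowel 603 mid [ 0.4481 -0.0288] ang -1.5531327 len 0.1491057746088141 z [0.1512 0.1639 0.1749]
tray 1276 mid [ 0.4604 -0.0272] ang -1.3650905 len 0.15428062545245236 z [0.036  0.0449 0.0519]
prongL 232 mid [ 0.5856 -0.1907] ang -0.10622594 len 0.08777640228376983 z [0.2231 0.231  0.2474]
prongR 272 mid [ 0.5811 -0.2741] ang -0.10484279 len 0.09678785464356565 z [0.2226 0.2311 0.2465]
bar 1194 mid [ 0.6634 -0.2411] ang 1.4654698 len 0.10701264386542741 z [0.2271 0.2351 0.2376]
paddle 1314 mid [0.6093 0.2402] ang 0.032266263 len 0.1357779694269477 z [0.1306 0.15   0.1717]
plate 508 mid [0.5672 0.237 ] ang 0.70521396 len 0.05860716582629587 z [0.1566 0.1653 0.173 ]
housing 1139 mid [0.6962 0.237 ] ang 0.73654944 len 0.10033996569394696 z [0.103  0.1108 0.1148]
```

>>> move_arm(targets=[[3,-5,1,0,0,-0.167,1],[3,-5,1,0,0,-0.167,1],[3,-5,1,0,0,-0.167,1],[3,-5,0,0,0,-0.167,1],[3,-5,0,0,0,-0.167,1],[3,-5,0,0,0,-0.167,1],[3,-5,0,0,0,-0.167,1],[2,-5.5,0,0,0,-0.168,1]])

```text
clock: 2.9
eef_pos: [0.3993, 0.2989, 0.2616]
orientation: [3.14, -0.001, 1.565]
wrist_force: [0.5, 0.1, 0.1]
finger_gap: 0.0856
gripper_force: 0.0
```

>>> move_arm(targets=[[0.7,-5,0,0,0,0,1],[0.7,-5,0,0,0,0,1],[0.7,-5,0,0,0,0,1],[0.7,-5,0,0,0,0,1],[0.7,-5,0,0,0,0,1],[0.7,-5,0,0,0,0.02,1],[0.4,-3,0,0,0,0,1],[0,0,0,0,0,0,1]])

```text
clock: 3.9
eef_pos: [0.4441, -0.0319, 0.2616]
orientation: [3.141, 0.0, 1.587]
wrist_force: [0.7, 0.8, 0.8]
finger_gap: 0.0856
gripper_force: 0.0
```

Run:
```python
from fit import *
p=snap('wrist','w1.png');print(nets.place_of(p,'tote_handle')[:1]);print(p['camera_matrix'])
for c in ['top','scene']:
    p=snap(c);X,ok=cloud(p)
    th=-.107;ex=np.array([np.cos(th),np.sin(th)]);ey=np.array([-ex[1],ex[0]])
    D=X[...,:2]-[.57,-.234];a=D@ex;b=D@ey;z=X[...,2]
    m=ok&(abs(abs(b)-.042)<.012)&(z>.19)&(z<.27)&(abs(a)<.12)
    print(c,'b+',np.median(b[m&(b>0)&(a<.06)]),'b-',np.median(b[m&(b<0)&(a<.06)]))
    for lo in np.arange(-.06,.1,.006):
        k=m&(a>=lo)&(a<lo+.006)
        if k.any(): print(round(lo,3),k.sum(),np.percentile(z[k],[10,50,90]).round(4))
```

```text
[{'at': [230.5, 312.2], 'score': 0.87}]
[[371.6483   0.     314.3586]
 [  0.     371.6483 235.8002]
 [  0.       0.       1.    ]]
top b+ 0.041138849925358545 b- -0.04262787132295985
-0.042 4 [0.245  0.2476 0.2497]
-0.036 14 [0.2438 0.2466 0.2513]
-0.03 12 [0.2348 0.2394 0.2458]
-0.024 13 [0.2254 0.2315 0.2351]
-0.018 14 [0.2242 0.2275 0.2294]
-0.012 15 [0.221  0.2226 0.2277]
-0.006 17 [0.2188 0.2232 0.227 ]
-0.0 15 [0.2244 0.2275 0.2305]
0.006 18 [0.2262 0.229  0.2334]
0.012 12 [0.2284 0.2304 0.2351]
0.018 15 [0.2287 0.2315 0.2348]
0.024 14 [0.2285 0.2318 0.2331]
0.03 14 [0.2287 0.2305 0.2353]
0.036 15 [0.2287 0.2309 0.2336]
0.042 16 [0.2265 0.2311 0.2328]
0.048 14 [0.2271 0.2314 0.2342]
0.054 13 [0.228  0.2302 0.2345]
0.06 17 [0.2292 0.2315 0.2338]
0.066 13 [0.2277 0.2303 0.2346]
0.072 37 [0.2241 0.2328 0.239 ]
0.078 43 [0.2336 0.2361 0.2403]
0.084 44 [0.2331 0.2357 0.2391]
0.09 45 [0.2312 0.2364 0.2395]
0.096 16 [0.2329 0.2358 0.2378]
scene b+ 0.0447079307248905 b- -0.03877981033913615
-0.036 19 [0.245  0.2488 0.2502]
-0.03 59 [0.2381 0.2431 0.2486]
-0.024 57 [0.2286 0.2338 0.2391]
-0.018 33 [0.2257 0.2278 0.23  ]
-0.012 46 [0.2211 0.2243 0.2278]
-0.006 21 [0.2209 0.2227 0.2245]
-0.0 18 [0.2241 0.2252 0.2273]
0.006 16 [0.2262 0.2283 0.2292]
0.012 26 [0.2293 0.2311 0.2334]
0.018 26 [0.2292 0.231  0.2334]
0.024 31 [0.2297 0.2315 0.2326]
0.03 29 [0.2291 0.2313 0.2322]
0.036 28 [0.229  0.231  0.2328]
0.042 28 [0.23   0.2311 0.2326]
0.048 33 [0.2284 0.2308 0.2331]
0.054 33 [0.2285 0.2309 0.2321]
0.06 30 [0.2292 0.2312 0.2338]
0.066 30 [0.2295 0.2313 0.2329]
0.072 28 [0.2291 0.232  0.2337]
0.078 60 [0.2342 0.2357 0.237 ]
0.084 96 [0.2344 0.2358 0.2373]
0.09 98 [0.2341 0.2359 0.2376]
0.096 202 [0.2234 0.233  0.2368]
```

View pics/w1.png

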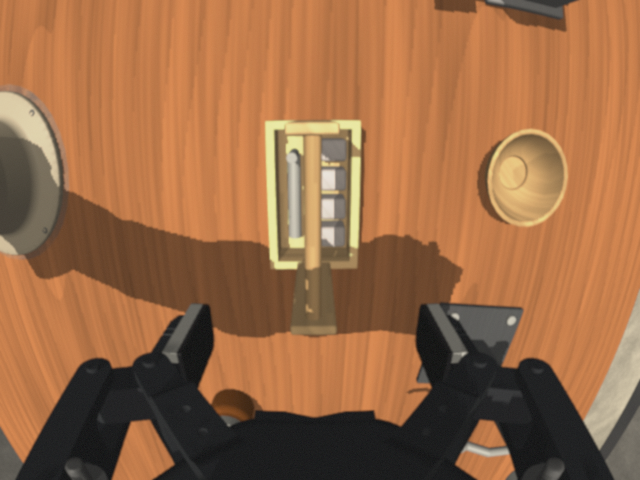

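The dowel runs vertically at col 312, between fingers centred on about col 315, so the grip is well aligned. Going down to grasp it.

>>> move_arm(targets=[[0,0,-4,0,0,0,1],[0,0,-4,0,0,0,1],[0,0,-2.5,0,0,0,1],[0,0,-1.6,0,0,0,1],[0,0,0,0,0,0,-0.3],[0,0,0,0,0,0,-1],[0,0,0,0,0,0,-1],[0,0,0,0,0,0,-1]], force=60)

```text
clock: 5.1
eef_pos: [0.4442, -0.0295, 0.1408]
orientation: [3.141, -0.0, 1.591]
wrist_force: [-1.8, -0.1, 0.8]
finger_gap: 0.0125
gripper_force: 0.6
```

>>> move_arm(targets=[[0,0,0,0,0,0,-1],[0,0,0,0,0,0,-1],[0,0,0,0,0,0,-1],[0,0,0.5,0,0,0,-1],[0,0,1.5,0,0,0,-1],[0,0,0,0,0,0,-1]])

```text
clock: 5.85
eef_pos: [0.4444, -0.0297, 0.1609]
orientation: [3.14, 0.0, 1.591]
wrist_force: [0.1, -0.2, -5.3]
finger_gap: 0.0101
gripper_force: 58.6
```

>>> move_arm(targets=[[0,0,2,0,0,0,-1],[0,0,3,0,0,0,-1],[0,0,2.5,0,0,0,-1],[0,-1.3,1.7,0,0,0,-1],[0.5,-2.5,0,0,0,-0.03,-1],[0.5,-3,0,0,0,-0.04,-1],[0.5,-3,0,0,0,-0.04,-1],[0.5,-3,0,0,0,-0.017,-1]])

```text
clock: 6.85
eef_pos: [0.4637, -0.1583, 0.2516]
orientation: [-3.141, -0.0, 1.463]
wrist_force: [0.2, 0.0, -5.4]
finger_gap: 0.0098
gripper_force: 58.9
```

>>> move_arm(targets=[[0.5,-3,0,0,0,0,-1],[0.5,-2.5,0,0,0,0,-1],[0,-1,0,0,0,0,-1],[0,0,0,0,0,0,-1],[0,0,0,0,0,0,-1]])

```text
clock: 7.48
eef_pos: [0.4737, -0.2214, 0.2519]
orientation: [-3.141, -0.001, 1.465]
wrist_force: [0.3, -0.8, -5.0]
finger_gap: 0.0099
gripper_force: 58.9
```

Run:
```python
from fit import *
p=snap('wrist','w2.png')
p=snap('scene','s2.png');print(nets.place_of(p,'tote_handle')[:1]);
X,ok=cloud(p)
s=(abs(X[...,2]-.272)<.02)&ok&(X[...,0]>.4)&(X[...,0]<.54)&(X[...,1]>-.32)&(X[...,1]<-.12)
line(X[s],'dowel')
u=nets.cut_out(p,'tote')[:1]
for a in u: print(a['score'],np.percentile(X[a['region']&ok],[2,50,98],axis=0).tolist())
print(bot.get_obs()['eef_pos'],bot.get_obs()['orientation'])
```

```text
[{'at': [226.1, 176.6], 'score': 0.81}]
dowel 807 mid [ 0.4806 -0.2207] ang 1.4701257 len 0.14864416477085346 z [0.2582 0.2747 0.2858]
0.74 [[0.4309091530882996, -0.29441113686078846, 0.11522862814474999], [0.4805732585663406, -0.22266142319565108, 0.14870439296484822], [0.5265896962946417, -0.14970053035793326, 0.2845815016979464]]
[ 0.474  -0.2219  0.2523] [ 3.1416 -0.0003  1.465 ]
```

View pics/w2.png

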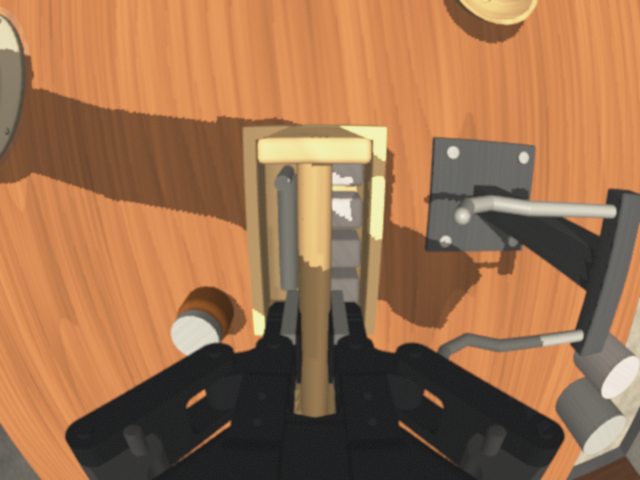

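View pics/s2.png

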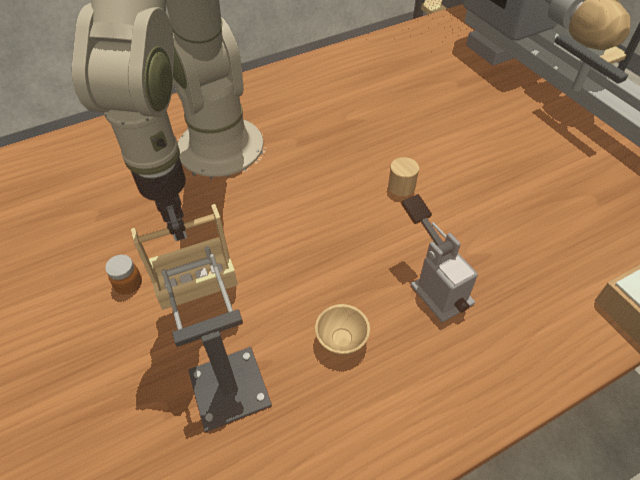

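The wrist view shows the tote held level by the middle of its dowel (col 315). The prong tips are to the right at (462, 215) and (448, 350), inside the two end strips. Moving in over the tips.

>>> move_arm(targets=[[1,-0.1,0,0,0,0,-1],[1.5,-0.2,0,0,0,0,-1],[1.5,-0.2,0,0,0,0,-1],[1.5,-0.2,0,0,0,0,-1],[1.5,-0.2,0,0,0,0,-1],[1.3,-0.1,0,0,0,0,-1],[0.6,-0.1,0,0,0,0,-1],[0,0,0,0,0,0,-1]])

```text
clock: 8.68
eef_pos: [0.5631, -0.2338, 0.2521]
orientation: [-3.141, 0.0, 1.464]
wrist_force: [-0.4, 0.4, -5.5]
finger_gap: 0.0097
gripper_force: 58.9
```

>>> move_arm(targets=[[0,0,-1,0,0,0,-1],[0,0,-1.2,0,0,0,-1],[0,0,-0.8,0,0,0,-1],[0,0,-0.4,0,0,0,-1],[0,0,-0.2,0,0,0,-1],[0,0,0,0,0,0,-1]])

```text
clock: 9.43
eef_pos: [0.563, -0.2338, 0.2163]
orientation: [3.141, 0.0, 1.464]
wrist_force: [0.0, -1.3, -5.1]
finger_gap: 0.01
gripper_force: 58.9
```

>>> move_arm(targets=[[0,0,-0.2,0,0,0,-1],[0,0,-0.2,0,0,0,-1],[0,0,0,0,0,0,-1]])

```text
clock: 9.8
eef_pos: [0.5629, -0.2336, 0.2122]
orientation: [-3.141, -0.0, 1.464]
wrist_force: [-0.4, 0.4, -5.4]
finger_gap: 0.0099
gripper_force: 59.0
```

Run:
```python
from fit import *
p=snap('scene','s3.png')
cv2.imwrite('pics/s3c.png',cv2.resize(p['color'][160:340,100:300,::-1],(800,720))[:600])
X,ok=cloud(p)
s=(abs(X[...,2]-.232)<.018)&ok&(X[...,0]>.53)&(X[...,0]<.60)&(((X[...,1]>-.187)&(X[...,1]<-.13))|((X[...,1]<-.285)&(X[...,1]>-.33)))
line(X[s],'dowel')
```

```text
dowel 483 mid [ 0.5678 -0.2328] ang 1.4869184 len 0.14898090206847453 z [0.2196 0.2365 0.2468]
```

View pics/s3c.png

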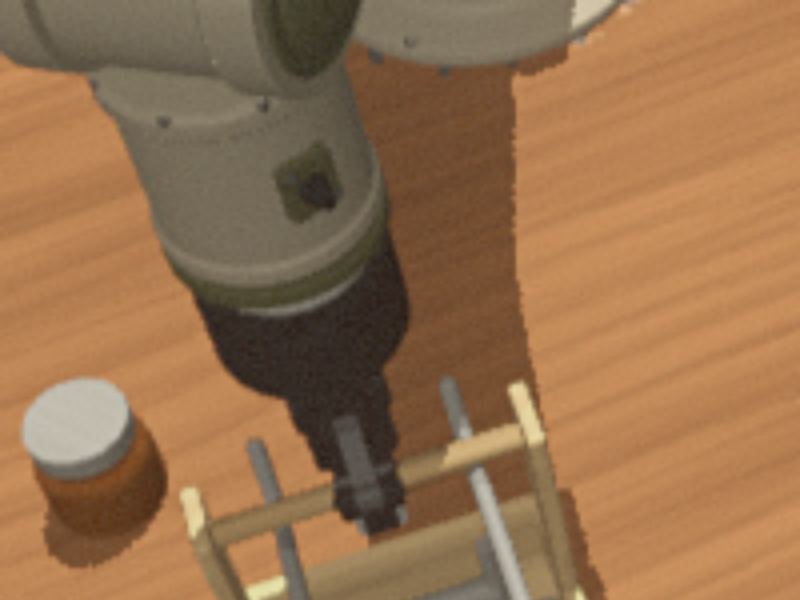

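The crop shows the dowel across both prongs behind their upturned tips, with the tray below the prongs. Easing it down to contact.

>>> move_arm(targets=[[0,0,-0.1,0,0,0,-1],[0,0,-0.1,0,0,0,-1],[0,0,0,0,0,0,-1]])

```text
clock: 10.22
eef_pos: [0.5637, -0.234, 0.211]
orientation: [3.14, 0.0, 1.464]
wrist_force: [1.1, 0.3, 2.1]
finger_gap: 0.0096
gripper_force: 59.7
```

>>> move_arm(targets=[[0,0,0,0,0,0,-0.6],[0,0,0,0,0,0,-0.4],[0,0,0,0,0,0,-0.2],[0,0,0,0,0,0,0],[0,0,0,0,0,0,0],[0,0,1,0,0,0,0],[0,0,2,0,0,0,0],[0,0,3,0,0,0,0]])

```text
clock: 11.22
eef_pos: [0.5626, -0.2336, 0.2709]
orientation: [-3.14, 0.0, 1.464]
wrist_force: [0.3, -0.1, -0.5]
finger_gap: 0.0431
gripper_force: 0.0
```

>>> move_arm(targets=[[0,0,4,0,0,0,0],[0,2,3,0,0,0,-0.5],[-0.5,4,0,0,0,0,-1],[-0.5,5,0,0,0,0,-1],[-0.5,5,0,0,0,0,-1],[-0.5,5,0,0,0,0,-1],[0,5,0,0,0,0,-1],[0,5,0,0,0,0,-1]])

```text
clock: 12.22
eef_pos: [0.5428, 0.0777, 0.3412]
orientation: [3.141, -0.001, 1.464]
wrist_force: [0.8, -1.8, 0.2]
finger_gap: 0.0001
gripper_force: 0.0
```

Run:
```python
from fit import *
p=snap('scene','s4.png')
X,ok=cloud(p)
s=(abs(X[...,2]-.232)<.018)&ok&(X[...,0]>.53)&(X[...,0]<.60)&(((X[...,1]>-.187)&(X[...,1]<-.13))|((X[...,1]<-.285)&(X[...,1]>-.33)))
line(X[s],'dowel')
for c in ['top','scene']:
    p=snap(c); print(c)
    for q,h in dict(paddle_top=.167,paddle_level=.137).items(): print(q,[(a['score'],at_height(p,a['at'],h)) for a in nets.place_of(p,q)[:1]])
    X,ok=cloud(p)
    a=nets.cut_out(p,'paddle_top')[:1]
    if a:
        m=a[0]['region']&ok&(X[...,0]<.598)
        P=X[m];k=np.linalg.lstsq(np.c_[P[:,0]-.565,P[:,1]-.237,np.ones(len(P))],P[:,2],rcond=None)[0];print('plane',k)
        top=P[abs(np.c_[P[:,0]-.565,P[:,1]-.237,np.ones(len(P))]@k-P[:,2])<.004]
        print(np.percentile(top,[1,50,99],axis=0)); print(cv2.minAreaRect((top[:,:2]*1000).astype(np.float32)))
    line(X[ok&(X[...,0]>.60)&(X[...,0]<.64)&(abs(X[...,1]-.24)<.025)&(X[...,2]>.12)],'arm')
```

```text
dowel 468 mid [ 0.5685 -0.2331] ang 1.4855007 len 0.14902615629050223 z [0.2199 0.2361 0.246 ]
top
paddle_top [(0.68, array([0.5653, 0.2322, 0.167 ]))]
paddle_level [(0.58, array([0.5542, 0.2436, 0.137 ]))]
plane [-0.2941 -0.0142  0.164 ]
[[0.5353 0.2144 0.1524]
 [0.5621 0.2355 0.1653]
 [0.5953 0.258  0.1754]]
((566.1478881835938, 236.33877563476562), (62.38779067993164, 43.96161651611328), 2.9374313354492188)
arm 116 mid [0.6222 0.2457] ang 0.70703256 len 0.046957286750068036 z [0.1296 0.1435 0.1518]
scene
paddle_top [(0.94, array([0.5657, 0.2428, 0.167 ]))]
paddle_level [(0.87, array([0.5493, 0.2371, 0.137 ]))]
plane [ 0.0019 -1.0571  0.1629]
[[0.5434 0.2247 0.1526]
 [0.5703 0.2357 0.1644]
 [0.597  0.2475 0.1736]]
((571.35888671875, 235.31068420410156), (58.113746643066406, 11.200227737426758), 18.863876342773438)
arm 174 mid [0.6195 0.2414] ang -0.13571535 len 0.03885491833436274 z [0.1321 0.1451 0.1518]
```

View pics/s4.png

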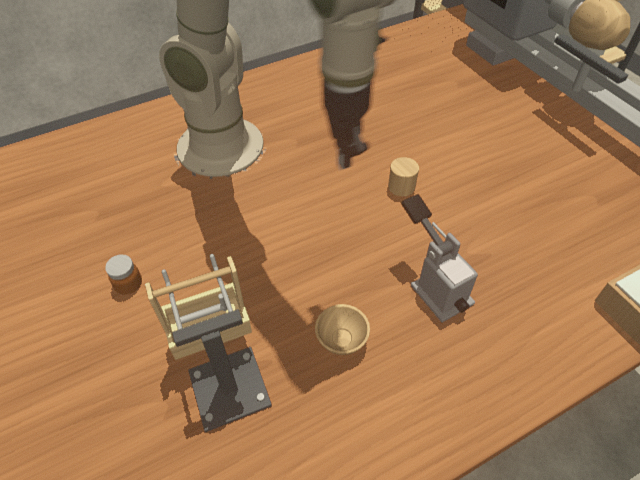

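The tote hangs on both prongs, released and level; its dowel is at rows 270–290. Going above the paddle.

>>> move_arm(targets=[[0.4,4,-2,0,0,0.05,-1],[0.4,5,-3,0,0,0.05,-1],[0.4,5,-3,0,0,0.05,-1],[0.2,1.8,-3,0,0,0.006,-1],[0,0,-3,0,0,0,-1],[0,0,-1,0,0,0,-1],[0,0,0,0,0,0,-1],[0,0,0,0,0,0,-1]], force=30)

```text
clock: 13.68
eef_pos: [0.5577, 0.2341, 0.1914]
orientation: [3.14, -0.001, 1.619]
wrist_force: [0.3, 0.1, 0.4]
finger_gap: -0.0
gripper_force: 0.0
```

Run:
```python
from fit import *
o=bot.get_obs();print(o['eef_pos'],o['orientation'],o['wrist_force'])
p=snap('wrist','w5.png')
print(nets.place_of(p,'paddle_top')[:1],nets.place_of(p,'paddle_level')[:1],nets.place_of(p,'station')[:1])
```

```text
[0.5577 0.2341 0.1914] [ 3.1402 -0.0007  1.6191] [0.3056 0.1019 0.3696]
[{'at': [274.1, 331.7], 'score': 0.86}] [{'at': [252.9, 315.7], 'score': 0.83}] []
```

View pics/w5.png

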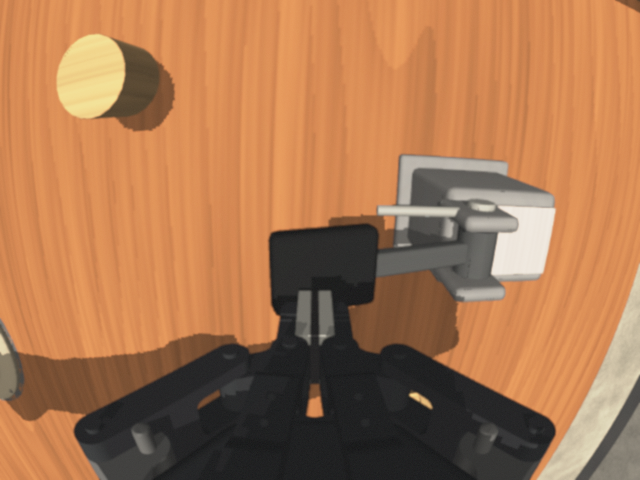

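The shut fingertips at (315, 292) are over the black plate (cols 272–377, rows 226–310) and clear of the index pin at (415, 211). Pressing down in steps.

>>> move_arm(targets=[[0,0.2,-1,0,0,0,-1],[0,0,-1,0,0,0,-1],[0,0,-0.8,0,0,0,-1],[0,0,-0.8,0,0,0,-1],[0,0,-0.6,0,0,0,-1],[0,0,0,0,0,0,-1]])

```text
clock: 14.62
eef_pos: [0.5563, 0.2362, 0.1476]
orientation: [-3.14, 0.0, 1.62]
wrist_force: [-3.4, 0.8, 6.4]
finger_gap: 0.0
gripper_force: 3.1
```

>>> move_arm(targets=[[0,0,-0.4,0,0,0,-1],[0,0,-0.4,0,0,0,-1],[0,0,-0.2,0,0,0,-1],[0,0,0,0,0,0,-1],[0,0,0,0,0,0,-1]])

```text
clock: 15.25
eef_pos: [0.5556, 0.2362, 0.1379]
orientation: [-3.139, 0.0, 1.62]
wrist_force: [-4.9, -0.1, 7.0]
finger_gap: -0.0002
gripper_force: 3.8
```

Run:
```python
from fit import *
o=bot.get_obs();print(o['eef_pos'],o['orientation'],o['wrist_force'])
for c in ['top','scene']:
    p=snap(c,c+'6.png');X,ok=cloud(p)
    D=X[...,:2]-[.5565,.236];ex=np.array([np.cos(.05),np.sin(.05)]);a=D@ex;b=D@np.array([-ex[1],ex[0]]);z=X[...,2]
    for lo in np.arange(-.03,.085,.01):
        k=ok&(a>=lo)&(a<lo+.01)&(abs(b)<.02)&(z>.1)&(z<.15)
        pin=ok&(a>=lo)&(a<lo+.01)&(abs(b-.024)<.005)&(z>.1)&(z<.15)
        print(c,round(lo,3),k.sum(),np.percentile(z[k],[50,90]).round(4) if k.any() else '', 'pin',np.median(z[pin]).round(4) if pin.any() else '')
p=snap('scene');cv2.imwrite('pics/s6c.png',cv2.resize(p['color'][160:310,370:520,::-1],(600,600),interpolation=cv2.INTER_CUBIC))
```

```text
[0.5556 0.2362 0.1379] [-3.1389  0.0002  1.62  ] [-4.8609 -0.1435  7.0361]
top -0.03 13 [0.1335 0.137 ] pin 
top -0.02 20 [0.1374 0.1411] pin 
top -0.01 9 [0.1367 0.1404] pin 
top 0.0 2 [0.1333 0.1335] pin 
top 0.01 1 [0.1272 0.1272] pin 
top 0.02 0  pin 
top 0.03 0  pin 
top 0.04 0  pin 
top 0.05 0  pin 
top 0.06 0  pin 
top 0.07 5 [0.1331 0.136 ] pin 
top 0.08 26 [0.1344 0.1393] pin 
scene -0.03 12 [0.1369 0.1381] pin 
scene -0.02 40 [0.1364 0.139 ] pin 
scene -0.01 31 [0.1365 0.1446] pin 
scene 0.0 58 [0.1378 0.1463] pin 0.1378
scene 0.01 92 [0.1372 0.145 ] pin 0.1363
scene 0.02 87 [0.1367 0.1389] pin 0.1372
scene 0.03 56 [0.1336 0.1368] pin 0.1304
scene 0.04 30 [0.1348 0.1362] pin 0.1313
scene 0.05 35 [0.1347 0.1366] pin 0.1319
scene 0.06 33 [0.1351 0.1369] pin 0.1316
scene 0.07 34 [0.1338 0.1367] pin 0.1312
scene 0.08 30 [0.1346 0.1451] pin 0.142
```

View pics/s6c.png

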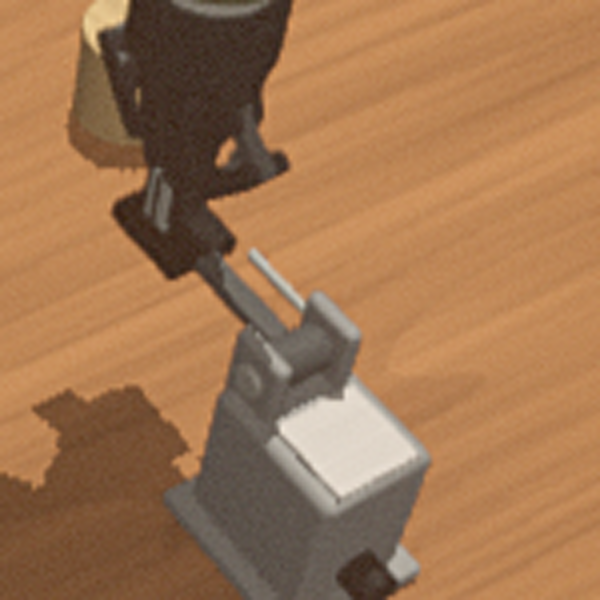

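The crop shows the arm parallel to the index pin (about (275, 280)), and the plate's depth is a uniform 0.137 m, so it's level. I'll trim by 0.5 mm and make a last check of the tote.

>>> move_arm(targets=[[0,0,-0.05,0,0,0,-1],[0,0,0,0,0,0,-1],[0,0,0,0,0,0,-1],[0,0,0,0,0,0,-1]])

```text
clock: 15.9
eef_pos: [0.5556, 0.2362, 0.1375]
orientation: [-3.139, 0.0, 1.62]
wrist_force: [-4.9, -0.1, 7.1]
finger_gap: 0.0001
gripper_force: 3.9
```

Run:
```python
from fit import *
o=bot.get_obs();print(o['clock'],o['eef_pos'],o['wrist_force'],abs(np.array(o['joint_velocities'])).max())
p=snap('scene');X,ok=cloud(p)
for q in ['tote','bowl','wax_jar','blank']:
    for a in nets.cut_out(p,q)[:1]: print(q,np.percentile(X[a['region']&ok],[2,50,98],axis=0).round(3).tolist())
m=ok&(abs(X[...,0]-.5565)<.028)&(abs(X[...,1]-.236)<.018)&(abs(X[...,2]-.137)<.006)
print(np.median(X[m],0)); print(bot.job_done())
```

```text
15.9 [0.5556 0.2362 0.1375] [-4.9143 -0.0603  7.0895] 0.00178657047911753
tote [[0.516, -0.308, 0.07], [0.562, -0.237, 0.11], [0.615, -0.162, 0.244]]
bowl [[0.631, -0.048, 0.005], [0.669, 0.007, 0.027], [0.729, 0.049, 0.051]]
wax_jar [[0.309, -0.377, 0.007], [0.349, -0.348, 0.058], [0.362, -0.32, 0.072]]
[0.5681 0.2283 0.1367]
the job is handed in; nothing more can be done
None
```

The job is handed in, at about 16 s on the clock: the tote hangs released and upright across both prongs, and the gripper is holding the paddle level (plate measured at 0.137 m). The bowl and jar are where they were; the blank wasn't detected in the last check, but the arm never touched it.

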